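# Load a drying chamber and hold its sprung cover just below balance

### The arm

A 6-joint arm with a two-finger parallel gripper is mounted at the origin on a cart in front of the work surface, level with it; the furniture and walls round the work are solid. World frame = base frame: x ahead of the robot, y to its left, z up, the work surface at z = 0. Lengths are in m, angles in rad, forces in N, time in s.
With the tool pointing down it reaches from about 0.35 to 0.925 m from the base axis. Payload 6.4 kg.
Tool frame: the origin (TCP) lies where the fingers leave the gripper's body, on its centre line; the fingertips stand 73 mm ahead of it and the grasp point (between the pads) lies 54 mm ahead of it (env.tip_extent is the distance from the TCP to the fingertips, in m); z points along the fingers, y is the line along which they close (so a half turn about z gives the same grasp; the last joint's range is limited). The gripper opens to 85 mm and grips with 20 to 120 N. Pads are 22 mm wide; open, the fingers measure 114 mm over their backs; the gripper's body (76 mm by 85 mm) begins 54 mm behind the grasp point. The pads swing forward as they close: fully open they stand 13 mm farther back than shut.
Start: joints at [0.927, 0.245, 1.558, -0, 1.339, -0.174], TCP at [0.294, 0.58, 0.304] pointing down, gripper open.
Joint ranges: [-3.13, 3.13], [-1.02, 2.26], [0.13, 2.54], [-0.95, 4.09], [0.21, 2.88], [-2.74, 2.74]. Speed limits (rad/s): [2.57, 2.57, 3.14, 3.14, 3.14, 3.14].

### API

Orientations are given as a 3x3 rotation matrix whose columns are the frame's x, y, z axes.
In Python, from cell import env, cams, job_done, get_state gives the robot as it stands (env), with the cameras (cams), the job as plain functions and the readings as plain functions.
- The arm moves only by the shell command python3 steer.py 'ROWS' [FORCE]. ROWS is 1 to 12 rows, one to a line, with the numbers parted by commas; each row has 5 numbers: the finger opening in m, then dx, dy, dz in shares of 1000 mm (1.0 is 1000 mm), then a turn about the tool's z in shares of 2 rad (1.0 is 2 rad); each row shifts and turns the commanded pose from where the row before left it, along the tool's axes as they then stand; what a row does not reach is not made up. A row lasts 1/8 s, in which the tool goes at most 0.0625 m and 0.188 rad, less where a joint would pass 70% of its speed; a pose out of reach is approached as far as the arm can. The fingers move at their own pace and stop on an object; FORCE is the grip in N (left out, the last holds). Time passes only in rows, so rows that do not move let the fingers close. It prints the time, the measured TCP pose, the force, the opening and the grip force at its end. Shift and turn numbers lie between -1 and 1, and a call with a number outside is refused. Input that does not fit is refused with a message, and nothing moves.
- get_state(): the state, without advancing time (a new reading comes with each control period).
- cams.snapshot(name): name is "scene" or "top"; returns a dict with "color" (400x640x3 uint8, red, green, blue), "K" (3x3 intrinsics, pixels), "extrinsics" (4x4, takes a point from world to camera coordinates). Camera axes: x right, y down, z forward; pixel columns grow to the right and rows downward; lengths in m; the calibration is good to about 2 mm. A picture is of the moment at which its call begins. There is no depth.
- job_done(): hands the job in; it is judged then, once.
The state is a dict: "t": time; "joint_positions": joint angles; "joint_velocities": joint speeds; "tau": joint torques, N m; "tcp_pos": TCP position; "tool_rot": TCP orientation; "ft_force": force on the tool from outside, world axes, zero at the start; "moment": the same for the moment, N m; "grip_width": finger opening in m; "gripper_force": force on a finger pad.
Only numpy, scipy, OpenCV 4.12 (cv2) and the standard library are available. Lean on these libraries where they do the work, as an engineer would, in place of code of your own. Each camera call takes 0.05 s, during which the arm holds its last target. There are 200 camera calls.

### The job

Load the small drying chamber: lift its sprung cover by the bar past the balance point, so that it stays up by itself, then stand the capped sample vial upright and centred on the narrow post inside, and let go of it. Then take the bar again and draw the cover back down to just below the balance point (within about ten degrees below it, where it would fall shut if let go) and finish holding it there by the bar, to air the chamber. Keep the vial upright throughout and do not disturb the dropper bottle and the bung.

Things in the scene. Friction and masses are not known exactly. Their poses are not given: they have to be found in the camera images.
- chamber: Fixed white drying chamber: open-topped box 150 (x) x 260 (y) x 106 mm high, walls 6 mm, on rubber feet. Origin on the worktop under its centre; x axis from its front (dark display, nearer the robot) to its back, y to its left, z up. Turned about z by up to 0.2 rad. The cover is hinged along its back rim.
- cover: The hinged cover, frame 12 mm thick and reaching 160 mm from the hinge line. Origin at the middle of the cover's hinge line: in the chamber's frame at x = +79 mm, y = 0, z = 114 mm. The hinge line runs along the chamber's y axis. The axes are the chamber's when shut and turn with the cover.
- cover_angle (a joint): Angle of the cover (window in an aluminium frame): 0 = shut (level), grows as its front edge rises, 1.5 rad = stop, nearly upright. A hinge spring balances its weight at 0.90 rad (52 degrees): below that it falls shut, above it springs to the stop and stays. At the bar 1.5 N lifts it from shut, near 0 N at balance, 3 N draws it down from the stop. Little friction, damped.
- bar (a point): Cover's handle: round steel bar, 12 mm thick, 110 mm long (along its y), parallel to the hinge, on a prong at each end, its axis 48 mm off the cover's front edge. Origin mid-bar, 208 mm from the hinge. In chamber frame x = 79 - 208 cos(angle), y = 0, z = 114 + 208 sin(angle) mm (277 at balance). Can be pinched from straight above at any angle, fingers before and behind; turns between the pads.
- post_top (a point): Centre of the flat top of the narrow aluminium post inside the chamber: a disc of 20 mm diameter on a 12 mm stem, its top 46 mm above the worktop (34 mm above the chamber's floor), in the chamber's frame at x = -25, y = +45 mm. The point's z axis is up.
- vial: Loose glass sample vial with a light grey screw cap, 27 mm diameter, 56 mm tall with the cap (cap 23 mm diameter, top 13 mm), about 30 g, standing on the worktop to the left of the chamber. Origin at the centre of its underside, z up along the vial.
- dropper: Bystander: glass dropper bottle with a rubber teat, 40 mm diameter, 119 mm tall, loose. Origin at the centre of its underside. Leave it.
- bung: Bystander: tapered rubber bung, 28 mm diameter, 26 mm tall, loose. Origin at the centre of its underside. Leave it.

How it is judged:
By the outcome, as a careful person would: the job done as asked, in the order asked, and still so for the second after the job is handed in, while the arm keeps its last pose, push and grip.
It also fails if it takes over 67 s, if anything falls off the work surface, if the arm or the gripper's body presses on something with over 40 N, if the wrist force passes 120 N, or if a joint passes its speed limit or range.

## Working session

There is one attempt and no reset: what is moved stays moved. The work goes in short steps, Python scripts to look and compute and a shell command to move; the robot and the scene stay as the last step left them, time stands still between calls to the robot, and variables do not carry over. Pictures are saved under pics/ and viewed, at most 13 in all, crops included, and the job is handed in when it is done.

```bash
ls; mkdir -p pics
python3 - <<'E'
from cell import env, cams, job_done, get_state
import cv2,numpy as np
for n in("scene","top"):
    s=cams.snapshot(n);cv2.imwrite(f"pics/{n}0.png",s["color"][:,:,::-1]);print(s["K"],s["extrinsics"])
st=get_state();print(st["t"],st["tcp_pos"],st["tool_rot"],st["grip_width"])
E
```

```text
cell.py
pics
steer.py
[[442.83753956   0.         312.99400773]
 [  0.         442.83753956 201.88396795]
 [  0.           0.           1.        ]] [[ 0.4680066  -0.88358375  0.01579805 -0.11484064]
 [-0.60415738 -0.33294754 -0.723975    0.41731925]
 [ 0.64495247  0.32928057 -0.68964529  0.65161859]
 [ 0.          0.          0.          1.        ]]
[[444.33270456   0.         324.44642531]
 [  0.         444.33270456 197.75145256]
 [  0.           0.           1.        ]] [[-0.01701481 -0.9998512   0.00284022  0.11354609]
 [-0.98269709  0.01619877 -0.18451023  0.50808392]
 [ 0.18443677 -0.00593048 -0.98282649  1.10062792]
 [ 0.          0.          0.          1.        ]]
0.1 [0.29401512 0.57928254 0.30288777] [[-8.91665421e-01  4.52693852e-01 -1.02664576e-03]
 [ 4.52694920e-01  8.91664415e-01 -1.37122881e-03]
 [ 2.94676638e-04 -1.68743463e-03 -9.99998533e-01]] 0.08551881621938912
```

View pics/scene0.png

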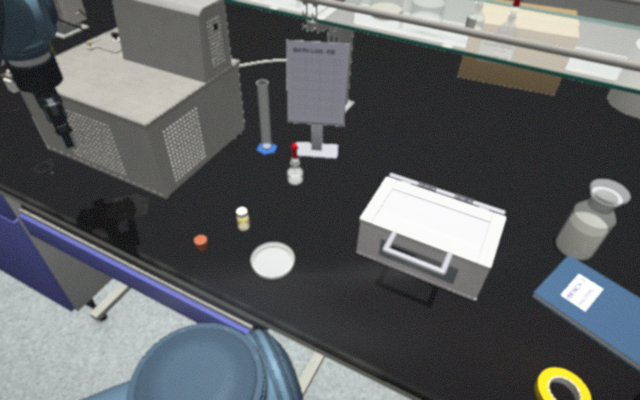

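View pics/top0.png

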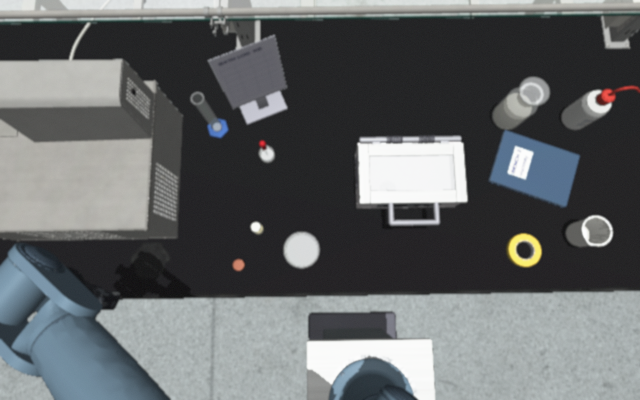

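The scene view shows the vial at (243,218), the bung at (200,242), the dropper at (295,170) and the chamber around (430,235). In the top view the vial is at (257,228), the bung at (238,265), the dropper at (266,152), and the bar is about (388..438, 222).

Run:
```python
import cv2,numpy as np
a=cv2.imread("pics/top0.png");b=cv2.imread("pics/scene0.png")
z=lambda i,x,y,w,h,k:cv2.resize(i[y:y+h,x:x+w],None,fx=k,fy=k,interpolation=cv2.INTER_CUBIC)
A=z(a,350,125,128,110,5) # 640x550
B=np.vstack([z(a,242,213,32,32,5),z(b,227,200,32,38,5)]) #160x(160+190)
C=np.zeros((550,800,3),np.uint8);C[:,:640]=A;C[:B.shape[0],640:]=B
cv2.imwrite("pics/crop1.png",C)
```

```text
(no output)
```

View pics/crop1.png

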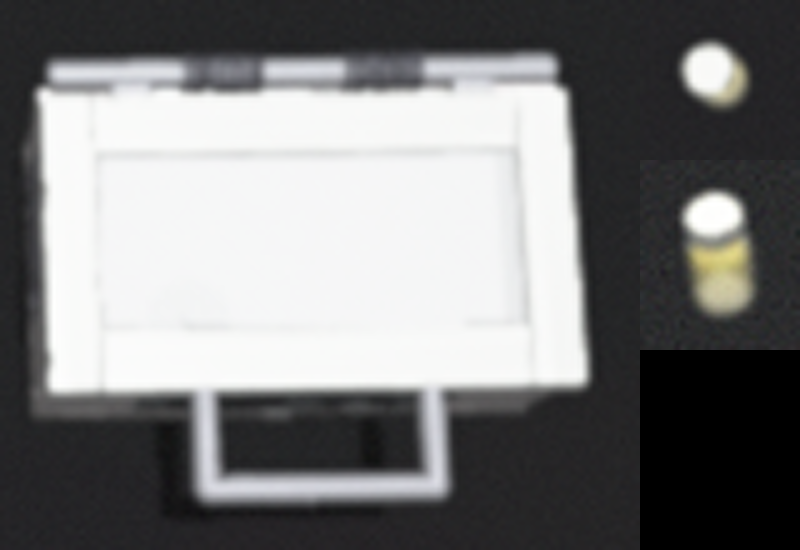

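The crop shows the cover corners at about (48,392), (588,384), (40,88) and (568,88), and the bar ends at (197,490) and (447,484). The vial cap centre is at (69,70) in the upper inset and (74,55) in the lower one.

```bash
cat > h.py <<'E'
from cell import env, cams, job_done, get_state
import cv2,numpy as np
def cam(n):
    s=cams.snapshot(n);return s["color"],s["K"],s["extrinsics"]
def ray(K,E,uv,z):
    R,t=E[:3,:3],E[:3,3];c=-R.T@t;d=R.T@np.linalg.inv(K)@[uv[0],uv[1],1]
    return c+d*(z-c[2])/d[2]
def proj(K,E,p):
    q=K@(E[:3,:3]@p+E[:3,3]);return q[:2]/q[2]
def tri(views,uvs):
    A=[];b=[]
    for (K,E),uv in zip(views,uvs):
        R,t=E[:3,:3],E[:3,3];c=-R.T@t;d=R.T@np.linalg.inv(K)@[uv[0],uv[1],1];d/=np.linalg.norm(d)
        P=np.eye(3)-np.outer(d,d);A.append(P);b.append(P@c)
    return np.linalg.solve(sum(A),sum(b))
E
python3 - <<'E'
from h import *
np.set_printoptions(precision=4,suppress=True)
_,K,E=cam("top");_,K2,E2=cam("scene")
f=lambda u,v,x=350,y=125:((u+.5)/5-.5+x,(v+.5)/5-.5+y)
for n,u,v,z in [("FL",48,392,.12),("FR",588,384,.12),("BL",40,88,.12),("BR",568,88,.12),("barL",197,490,.114),("barR",447,484,.114)]:
    print(n,ray(K,E,f(u,v),z))
a=f(69,70,242,213);b=f(74,55,227,200)
print(ray(K,E,a,.056),ray(K2,E2,b,.056),tri([(K,E),(K2,E2)],[a,b]))
print(ray(K,E,(238,265),.02),ray(K,E,(266,152),.06))
st=get_state();print(st["joint_positions"],st["t"])
E
```

```text
FL [0.482  0.0219 0.12  ]
FR [ 0.4816 -0.239   0.12  ]
BL [0.6347 0.021  0.12  ]
BR [ 0.6305 -0.2405  0.12  ]
barL [ 0.434  -0.0488  0.114 ]
barR [ 0.4349 -0.1694  0.114 ]
[0.4369 0.2811 0.056 ] [0.4358 0.2825 0.056 ] [0.4363 0.2818 0.056 ]
[0.3428 0.33   0.02  ] [0.6312 0.2551 0.06  ]
[ 0.9269  0.2456  1.5585 -0.      1.3388 -0.1741] 0.2
```

Chamber frame: hinge line x≈0.642, centre y≈-0.109, yaw≈0, which puts the bar at (0.4345,-0.109) and the post at (0.538,-0.064). The sizes agree with those given (260 mm wide, 208 mm hinge to bar). The vial is at (0.436,0.282), and its triangulated height of 56 mm is right.

The manual's scale: turns go in shares of 2 rad. Converting my numbers, 0.184 rad / 2 = 0.092.

```bash
python3 steer.py '0.04,0,0,0,0.0915
0.04,0,0,0,0.0915
0.04,0,0,0,0.0915
0.04,0,0,0,0.0915
0.04,0,0,0,0.092
0.04,0,0,0,0.092' 30 && python3 steer.py '0.04,-0.057,0.012,0,0
0.04,-0.057,0.012,0,0
0.04,-0.057,0.012,0,0
0.04,-0.057,0.012,0,0
0.04,-0.057,0.012,0,0
0.04,-0.057,0.012,0,0
0.04,-0.057,0.012,0,0
0.04,-0.057,0.012,0,0
0.04,-0.057,0.012,0,0
0.04,-0.057,0.012,0,0
0.04,-0.057,0.012,0,0
0.04,-0.057,0.008,0,0'; python3 steer.py '0.04,0,0,0,0'
```

```text
t: 0.95
tcp_pos: [0.2942, 0.5795, 0.3036]
tool_rot: [[0.005, 1.0, -0.0], [1.0, -0.005, -0.001], [-0.001, -0.0, -1.0]]
ft_force: [0.8, 0.1, -0.7]
grip_width: 0.04
gripper_force: 0.0
t: 2.45
tcp_pos: [0.4349, -0.1063, 0.304]
tool_rot: [[-0.001, 1.0, 0.001], [1.0, 0.001, -0.0], [-0.0, 0.001, -1.0]]
ft_force: [1.4, 0.8, -0.7]
grip_width: 0.0401
gripper_force: 0.0
t: 2.58
tcp_pos: [0.435, -0.1074, 0.304]
tool_rot: [[0.005, 1.0, -0.0], [1.0, -0.005, -0.0], [-0.0, -0.0, -1.0]]
ft_force: [0.5, 0.8, 0.1]
grip_width: 0.04
gripper_force: 0.0
```

```bash
python3 steer.py '0.04,0,0,0.04,0
0.04,0,0,0.04,0
0.04,0,0,0.036,0
0.04,0,0,0.02,0
0.04,0,0,0,0
0,0,0,0,0
0,0,0,0,0
0,0,0,0,0
0,0,0,0,0' 30
```

```text
t: 3.7
tcp_pos: [0.4343, -0.1043, 0.1689]
tool_rot: [[-0.002, 1.0, -0.003], [1.0, 0.002, -0.0], [-0.0, -0.003, -1.0]]
ft_force: [-6.8, 0.4, 5.1]
grip_width: 0.011
gripper_force: 29.2
```

```bash
python3 steer.py '0,0,0.0023,-0.0311,0
0,0,0.007,-0.0304,0
0,0,0.0114,-0.029,0
0,0,0.0156,-0.0269,0
0,0,0.0195,-0.0244,0
0,0,0.0229,-0.0211,0' && python3 steer.py '0,0,0.0258,-0.0175,0
0,0,0.0281,-0.0135,0
0,0,0.0298,-0.009,0
0,0,0.0205,-0.0036,0
0,0,0,0,0
0,0,0,0,0'
python3 - <<'E'
from h import *
print(get_state()["joint_positions"])
cv2.imwrite("pics/s1.png",np.vstack([cv2.resize(cam("scene")[0][100:320,220:560,::-1],None,fx=2,fy=2)]))
E
```

```text
t: 4.45
tcp_pos: [0.5115, -0.1044, 0.3353]
tool_rot: [[-0.001, 1.0, -0.009], [1.0, 0.001, -0.002], [-0.002, -0.009, -1.0]]
ft_force: [-18.0, -0.2, 17.6]
grip_width: 0.0104
gripper_force: 29.9
t: 5.2
tcp_pos: [0.6188, -0.1044, 0.3779]
tool_rot: [[-0.001, 1.0, 0.006], [1.0, 0.001, -0.003], [-0.003, 0.006, -1.0]]
ft_force: [0.6, -1.9, 5.4]
grip_width: 0.0109
gripper_force: 32.2
[-3.47486093e-01  1.39744993e-01  1.54372687e+00 -3.69645051e-04
  1.45164776e+00 -3.48447391e-01]
```

View pics/s1.png

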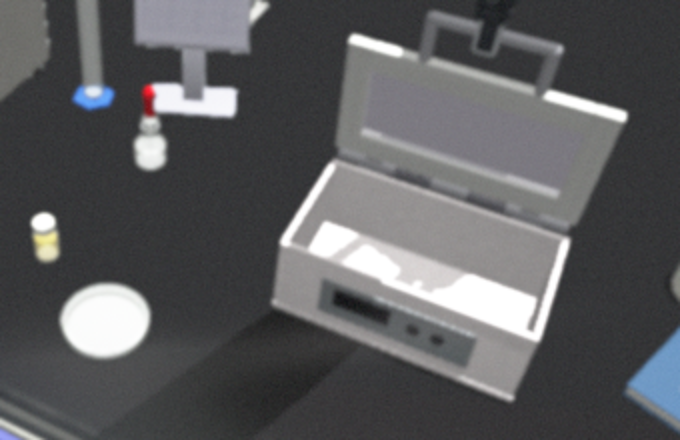

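The cover is up, with the bar held near the stop, and the vial, bung and dropper haven't moved. Next I release the bar, rise, go to the vial and turn.

Scaled: -0.1745 rad / 2 = -0.0873.

```bash
python3 steer.py '0.03,0,0,0,0
0.03,0,0,0,0
0.03,0,0,0,0
0.04,0,0,-0.04,0
0.04,0,0,-0.04,0' && python3 steer.py '0.05,0.048,-0.023,0,0
0.05,0.048,-0.023,0,0
0.05,0.048,-0.023,0,0
0.05,0.048,-0.023,0,0
0.05,0.048,-0.023,0,0
0.05,0.048,-0.023,0,0
0.05,0.048,-0.023,0,0
0.05,0.048,-0.023,0,0' && python3 steer.py '0.05,0,0,0.03,-0.0873
0.05,0,0,0.03,-0.0873
0.05,0,0,0.03,-0.0873
0.05,0,0,0.03,-0.0873
0.05,0,0,0.03,-0.0873
0.05,0,0,0.03,-0.0873
0.05,0,0,0.03,-0.0873
0.05,0,0,0,-0.0873
0.05,0,0,0,-0.0873
0.05,0,0,0,0
0.05,0,0,0,0'
python3 - <<'E'
from h import *
cv2.imwrite("pics/s2.png",np.hstack([cam("scene")[0][90:330,200:520,::-1],cam("top")[0][90:330,220:500,::-1]]))
E
```

```text
t: 5.88
tcp_pos: [0.6171, -0.1039, 0.4536]
tool_rot: [[-0.001, 1.0, -0.005], [1.0, 0.001, 0.001], [0.001, -0.005, -1.0]]
ft_force: [0.4, 0.2, 0.1]
grip_width: 0.0403
gripper_force: 0.0
t: 6.88
tcp_pos: [0.4318, 0.2809, 0.4534]
tool_rot: [[-0.001, 1.0, -0.003], [1.0, 0.001, -0.001], [-0.001, -0.003, -1.0]]
ft_force: [0.2, 1.3, 0.1]
grip_width: 0.0499
gripper_force: 0.0
t: 8.25
tcp_pos: [0.4331, 0.2796, 0.244]
tool_rot: [[-1.0, 0.002, -0.001], [0.002, 1.0, -0.001], [0.001, -0.001, -1.0]]
ft_force: [-0.3, 0.3, 1.0]
grip_width: 0.05
gripper_force: 0.0
```

View pics/s2.png

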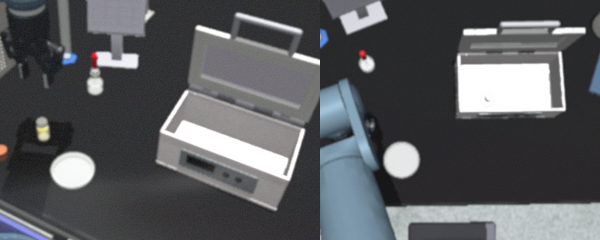

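The cover stays open by itself at the stop, the vial stands under the gripper, and the dropper hasn't moved. I'll grasp the vial and enlarge the post at the same time.

```bash
python3 - <<'E'
from h import *
im,K,E=cam("top");print(proj(K,E,np.array([.538,-.064,.046])))
i2,K2,E2=cam("scene");print(proj(K2,E2,np.array([.538,-.064,.046])))
z=lambda i,x,y,w,h,k:cv2.resize(i[y:y+h,x:x+w],None,fx=k,fy=k,interpolation=cv2.INTER_CUBIC)
# stretch contrast of bright part
st=lambda a:np.clip((a.astype(float)-110)*255/145,0,255).astype(np.uint8)
cv2.imwrite("pics/post.png",np.hstack([st(z(im,350,135,80,80,5)),st(z(i2,350,170,80,80,5))])[:,:,::-1])
E
python3 steer.py '0.05,-0.0032,0.0022,0.04,0
0.05,0,0,0.04,0
0.05,0,0,0.04,0
0.05,0,0,0.03,0
0.05,0,0,0.008,0
0.05,0,0,0,0
0.05,0,0,0,0'
```

```text
[389.27271299 186.1600747 ]
[403.93156289 239.47595926]
t: 9.32
tcp_pos: [0.4377, 0.2823, 0.088]
tool_rot: [[-1.0, -0.001, 0.003], [-0.001, 1.0, 0.001], [-0.003, 0.001, -1.0]]
ft_force: [-0.3, -0.5, 0.8]
grip_width: 0.0498
gripper_force: 0.0
```

View pics/post.png

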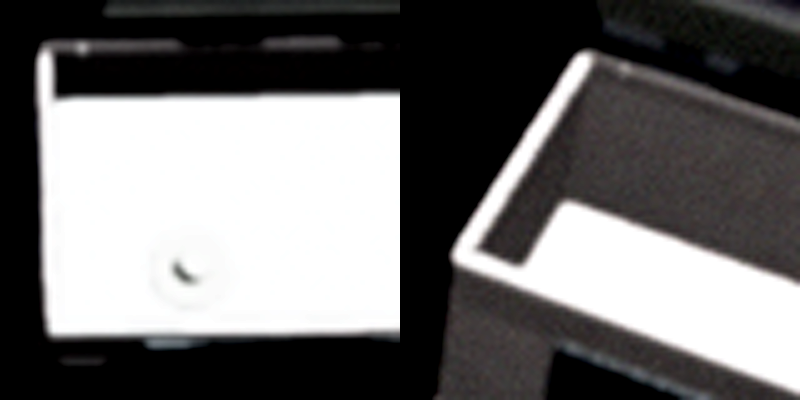

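The crop shows the post's stem shading as a crescent at (185,270), with the disc to its upper right. That fits my predicted disc centre of (199,258). I'll stretch the highlights to see the disc itself, then close on the vial.

```bash
python3 - <<'E'
from h import *
a=np.mean([cam("top")[0][165:205,368:408].astype(float) for _ in range(6)],0).mean(2)
np.save("p.npy",a)
b=np.clip((a-235)*255/20,0,255).astype(np.uint8)
cv2.imwrite("pics/post2.png",cv2.resize(b,None,fx=12,fy=12,interpolation=cv2.INTER_CUBIC))
print(np.percentile(a,[1,5,25,50,75,99]))
E
python3 steer.py '0.05,0.001,0,0.002,0
0,0,0,0,0
0,0,0,0,0
0,0,0,0,0
0,0,0,0,0
0,0,0,0,0' 25
```

```text
[ 96.94222222 150.70833333 254.         255.         255.
 255.        ]
t: 10.38
tcp_pos: [0.4356, 0.2819, 0.0843]
tool_rot: [[-1.0, -0.001, -0.0], [-0.001, 1.0, -0.0], [0.0, -0.0, -1.0]]
ft_force: [-0.3, -0.3, -0.2]
grip_width: 0.0258
gripper_force: 24.7
```

View pics/post2.png

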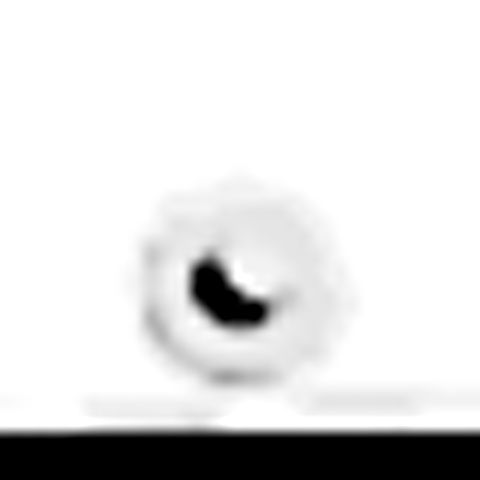

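The base flange shows as a ring centred at (243,283), radius about 100 (8.4 px), and the crescent borders the disc at about (235,285). I'll check the ring against the predicted floor point.

Run:
```python
from h import *
_,K,E=cam("top")
np.set_printoptions(precision=4,suppress=True)
for z in (.012,.016,.046):
    print(z,((proj(K,E,np.array([.538,-.064,z]))-[368,165])+.5)*12)
print([ray(K,E,((243+.5)/12-.5+368,(283+.5)/12-.5+165),z) for z in(.012,.016)])
# chamber inside floor / rim check: left rim outer front/back corners
f=lambda u,v:((u+.5)/5-.5+350,(v+.5)/5-.5+135)
for n,u,v in [("FL rim",48,335),("BL rim",38,45)]: print(n,ray(K,E,f(u,v),.106))
a=np.load("p.npy");print(a[18:34,8:32].astype(int))
```

```text
0.012 [238.9662 291.9776]
0.016 [241.5251 288.3001]
0.046 [261.2726 259.9209]
[array([ 0.5399, -0.0651,  0.012 ]), array([ 0.5391, -0.0645,  0.016 ])]
FL rim [0.4879 0.0206 0.106 ]
BL rim [0.6356 0.021  0.106 ]
[[255 255 255 255 254 254 253 253 253 253 253 253 253 253 253 253 253 253
  254 254 255 255 255 255]
 [255 255 255 254 254 253 253 253 253 253 252 253 253 253 253 253 253 253
  254 254 255 255 255 255]
 [255 255 255 254 252 252 253 253 253 251 251 253 253 253 253 253 253 253
  253 254 254 255 255 255]
 [255 255 255 254 251 252 253 253 250 244 250 253 254 253 253 253 253 253
  253 254 254 255 255 255]
 [255 255 254 254 251 252 254 252 237 221 242 254 254 254 254 253 253 253
  253 254 254 255 255 255]
 [255 255 254 253 252 253 254 251 223 186 220 250 255 254 254 253 253 253
  253 254 254 254 255 255]
 [255 255 254 254 252 253 253 251 227 179 179 224 247 252 252 251 251 252
  253 253 254 254 255 255]
 [255 255 255 254 250 252 253 253 245 216 173 176 210 233 245 249 251 252
  253 253 253 254 255 255]
 [255 255 255 254 249 250 253 254 253 245 223 205 213 230 247 252 253 253
  253 253 254 254 255 255]
 [255 255 255 254 250 249 252 254 254 253 250 247 247 249 252 253 253 253
  253 253 254 255 255 255]
 [255 255 255 254 253 250 251 253 253 254 253 253 253 253 253 253 253 253
  253 254 254 255 255 255]
 [255 255 255 255 254 253 251 251 252 253 253 253 253 253 253 253 253 252
  253 254 255 255 255 255]
 [255 255 255 255 255 254 253 251 251 251 251 251 252 252 252 253 253 254
  254 254 255 255 255 255]
 [255 255 255 255 255 255 254 254 252 250 247 248 249 250 251 252 254 254
  254 255 255 255 255 255]
 [255 255 255 255 255 255 255 254 254 253 252 252 253 253 253 254 254 254
  254 254 254 254 254 254]
 [254 254 254 254 254 254 254 254 254 254 254 254 255 255 254 254 254 254
  253 253 253 253 253 253]]
```

The ring gives the post at about (0.539,-0.0647), within 1 mm of the geometry-based estimate. I'll use (0.538,-0.0645). Now lift and carry.

```bash
python3 steer.py '0,0,0,-0.015,0
0,0,0,-0.04,0
0,0,0,-0.045,0
0,0,0,-0.04,0
0,0,0,-0.015,0
0,0,0,0,0' && python3 steer.py '0,-0.0064,-0.0216,0,0
0,-0.0128,-0.0433,0,0
0,-0.0128,-0.0433,0,0
0,-0.0128,-0.0433,0,0
0,-0.0128,-0.0433,0,0
0,-0.0128,-0.0433,0,0
0,-0.0128,-0.0433,0,0
0,-0.0128,-0.0433,0,0
0,-0.0064,-0.0216,0,0
0,0,0,0,0
0,0,0,0,0'
python3 - <<'E'
from h import *
cv2.imwrite("pics/s3.png",cv2.resize(cam("scene")[0][130:300,300:520,::-1],None,fx=3,fy=3,interpolation=cv2.INTER_CUBIC))
E
```

```text
t: 11.18
tcp_pos: [0.4359, 0.282, 0.2402]
tool_rot: [[-1.0, -0.001, 0.002], [-0.001, 1.0, 0.001], [-0.002, 0.001, -1.0]]
ft_force: [-0.8, 0.1, -0.6]
grip_width: 0.0259
gripper_force: 24.7
t: 12.55
tcp_pos: [0.5377, -0.0633, 0.2384]
tool_rot: [[-1.0, -0.001, -0.002], [-0.001, 1.0, 0.001], [0.002, 0.001, -1.0]]
ft_force: [0.1, 0.3, -0.1]
grip_width: 0.0261
gripper_force: 24.8
```

View pics/s3.png

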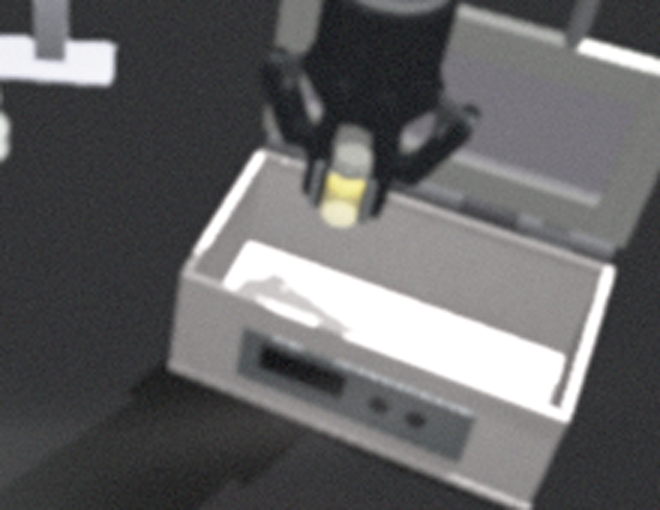

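The vial is held upright over the chamber, ahead of the raised cover. Now descend.

```bash
python3 steer.py '0,-0.0005,-0.001,0.03,0
0,0,0,0.03,0
0,0,0,0.03,0
0,0,0,0.01,0
0,0,0,0,0
0,0,0,0,0
0,0,0,0,0' && python3 steer.py '0,0,0,0.002,0
0,0,0,0.001,0
0,0,0,0,0
0,0,0,0,0'
```

```text
t: 13.48
tcp_pos: [0.5395, -0.0655, 0.1407]
tool_rot: [[-1.0, -0.001, 0.002], [-0.001, 1.0, -0.001], [-0.002, -0.001, -1.0]]
ft_force: [0.3, -0.5, -1.1]
grip_width: 0.026
gripper_force: 24.8
t: 13.98
tcp_pos: [0.5388, -0.0653, 0.1364]
tool_rot: [[-1.0, -0.001, -0.0], [-0.001, 1.0, 0.0], [0.0, 0.0, -1.0]]
ft_force: [0.2, 0.1, -0.4]
grip_width: 0.0259
gripper_force: 24.8
```

```bash
python3 steer.py '0,0,0,0.002,0
0,0,0,0.0015,0
0,0,0,0,0
0,0,0,0,0' && python3 steer.py '0,0,0,0.001,0
0,0,0,0,0
0,0,0,0,0'
```

```text
t: 14.48
tcp_pos: [0.5388, -0.0653, 0.1329]
tool_rot: [[-1.0, -0.001, -0.0], [-0.001, 1.0, -0.0], [0.0, -0.0, -1.0]]
ft_force: [-0.1, -0.4, -1.0]
grip_width: 0.0259
gripper_force: 24.8
t: 14.85
tcp_pos: [0.5388, -0.0653, 0.1319]
tool_rot: [[-1.0, -0.001, 0.0], [-0.001, 1.0, -0.0], [-0.0, -0.0, -1.0]]
ft_force: [-0.3, 0.5, -0.9]
grip_width: 0.0262
gripper_force: 24.8
```

```bash
for i in 1; do python3 steer.py '0,0,0,0.001,0
0,0,0,0,0
0,0,0,0,0'; python3 steer.py '0,0,0,0.001,0
0,0,0,0,0
0,0,0,0,0';done | grep -E "tcp|ft"
python3 - <<'E'
from h import *
i=cam("scene")[0][190:260,370:440,::-1];j=cam("top")[0][150:220,350:420,::-1]
cv2.imwrite("pics/s4.png",cv2.resize(np.hstack([i,j]),None,fx=5,fy=5,interpolation=cv2.INTER_CUBIC))
E
```

```text
tcp_pos: [0.5388, -0.0653, 0.1309]
ft_force: [-0.0, 0.2, -0.3]
tcp_pos: [0.539, -0.0653, 0.1303]
ft_force: [-1.0, 1.0, 4.6]
```

View pics/s4.png

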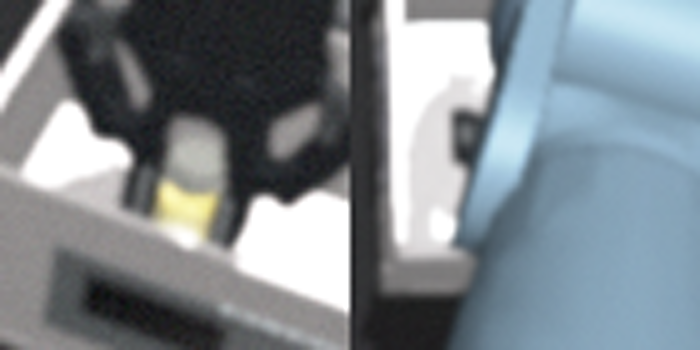

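Contact came at exactly the predicted height (0.1303, 4.6 N), and the vial is upright. Release and rise.

```bash
python3 steer.py '0.03,0,0,0,0
0.04,0,0,0,0
0.05,0,0,0,0
0.05,0,0,0,0
0.05,0,0,-0.02,0
0.05,0,0,-0.04,0
0.05,0,0,-0.05,0
0.05,0,0,-0.05,0
0.05,0,0,-0.05,0
0.05,0,0,-0.05,0
0.05,0,0,-0.02,0'
python3 - <<'E'
from h import *
i=cam("scene")[0][180:260,350:450,::-1]
cv2.imwrite("pics/s5.png",cv2.resize(i,None,fx=6,fy=6,interpolation=cv2.INTER_CUBIC))
E
```

```text
t: 17.08
tcp_pos: [0.5394, -0.0654, 0.4136]
tool_rot: [[-1.0, -0.001, 0.005], [-0.001, 1.0, -0.002], [-0.005, -0.002, -1.0]]
ft_force: [-0.3, -0.5, -0.1]
grip_width: 0.0499
gripper_force: 0.0
```

View pics/s5.png

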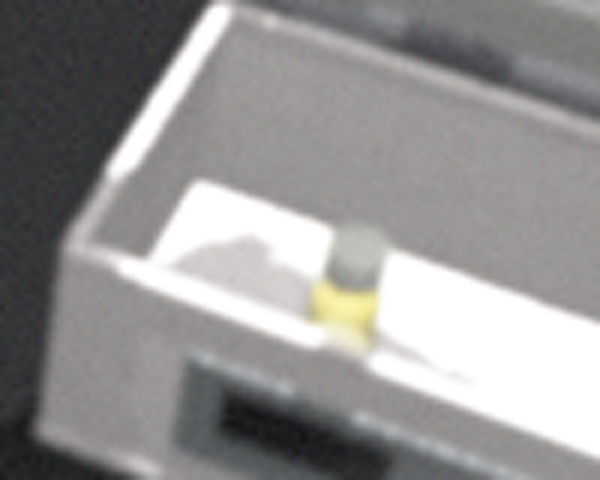

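The vial stands upright on the post with the gripper clear. Next I turn back and go above the bar.

Scaled: 0.1745 rad / 2 = 0.0873.

```bash
python3 steer.py '0.04,0,0,-0.02,0.0873
0.04,0,0,-0.02,0.0873
0.04,0,0,0,0.0873
0.04,0,0,0,0.0873
0.04,0,0,0,0.0873
0.04,0,0,0,0.0873
0.04,0,0,0,0.0873
0.04,0,0,0,0.0873
0.04,0,0,0,0.0873
0.04,0,0,0,0
0.04,0,0,0,0' && python3 steer.py '0.04,-0.0145,0.03,0,0
0.04,-0.0145,0.03,0,0
0.04,-0.0145,0.029,0,0
0.04,0,0,0,0
0.04,0,0,0,0'
python3 - <<'E'
from h import *
i,K,E=cam("scene");j,K2,E2=cam("top")
print(proj(K,E,np.array([.538,-.064,.102])),proj(K2,E2,np.array([.538,-.064,.102])))
z=lambda i,x,y,w,h,k:cv2.resize(i[y:y+h,x:x+w],None,fx=k,fy=k,interpolation=cv2.INTER_CUBIC)
cv2.imwrite("pics/s6.png",np.hstack([z(i,380,70,133,160,3),z(j,350,110,133,160,3)])[:,:,::-1])
E
```

```text
t: 18.5
tcp_pos: [0.5387, -0.0653, 0.4485]
tool_rot: [[-0.003, 1.0, -0.002], [1.0, 0.003, 0.001], [0.001, -0.002, -1.0]]
ft_force: [-0.2, 0.5, 0.0]
grip_width: 0.0397
gripper_force: 0.0
t: 19.12
tcp_pos: [0.6275, -0.1085, 0.4495]
tool_rot: [[-0.002, 1.0, -0.001], [1.0, 0.002, 0.0], [0.0, -0.001, -1.0]]
ft_force: [0.4, -0.8, -0.1]
grip_width: 0.0398
gripper_force: 0.0
[408.23475793 221.28565294] [392.58057256 181.40631519]
```

View pics/s6.png

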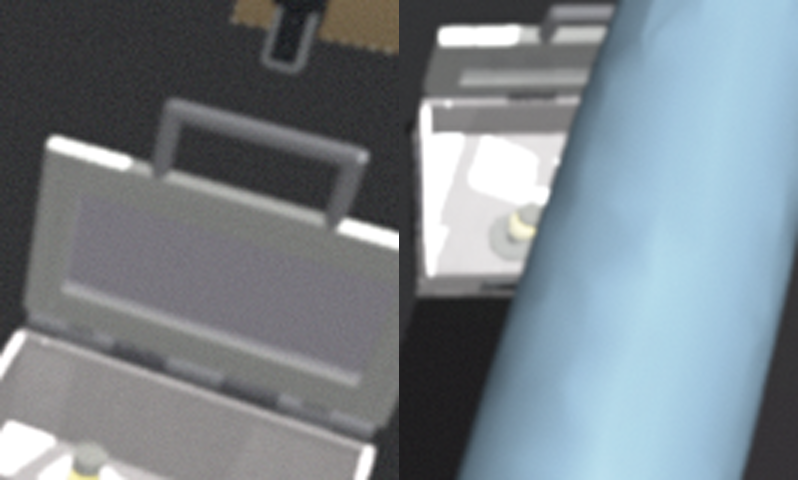

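The vial is standing on the post, cap at about (410,221) against a predicted (408,221). The cover is at the stop and the fingers are above the bar. Now descend and pinch.

```bash
python3 steer.py '0.04,0,0,0.03,0
0.04,0,0,0.03,0
0.04,0,0,0.013,0
0.04,0,0,0,0
0,0,0,0,0
0,0,0,0,0
0,0,0,0,0
0,0,0,0,0' 30
```

```text
t: 20.23
tcp_pos: [0.6278, -0.1088, 0.3789]
tool_rot: [[-0.001, 1.0, 0.001], [1.0, 0.001, -0.001], [-0.001, 0.001, -1.0]]
ft_force: [-5.3, 0.3, 6.5]
grip_width: 0.0113
gripper_force: 29.4
```

```bash
python3 steer.py '0,0,-0.0155,0.0015,0
0,0,-0.0154,0.0031,0
0,0,-0.015,0.004,0
0,0,-0.0148,0.005,0
0,0,-0.0143,0.0062,0
0,0,-0.0138,0.0073,0
0,0,-0.0107,0.0066,0
0,0,-0.0102,0.007,0
0,0,-0.0097,0.0078,0
0,0,-0.0093,0.0083,0
0,0,0,0,0
0,0,0,0,0' && python3 steer.py '0,0,0,0,0
0,0,0,0,0
0,0,0,0,0
0,0,0,0,0'
python3 - <<'E'
from h import *
p=get_state()["tcp_pos"];print(np.degrees(np.arctan2(p[2]-.0545-.114,.6425-p[0])),np.hypot(p[2]-.0545-.114,.6425-p[0]))
i=cam("scene")[0][90:330,180:520,::-1];j,K2,E2=cam("top")
cv2.imwrite("pics/s7.png",cv2.resize(i,None,fx=2.3,fy=2.3,interpolation=cv2.INTER_CUBIC))
E
```

```text
t: 21.72
tcp_pos: [0.499, -0.1088, 0.3201]
tool_rot: [[-0.001, 1.0, -0.001], [1.0, 0.001, 0.0], [0.0, -0.001, -1.0]]
ft_force: [-1.3, 1.3, 3.0]
grip_width: 0.0111
gripper_force: 32.1
t: 22.22
tcp_pos: [0.4992, -0.1088, 0.3203]
tool_rot: [[-0.001, 1.0, -0.0], [1.0, 0.001, 0.0], [0.0, -0.0, -1.0]]
ft_force: [-4.0, 3.3, 4.5]
grip_width: 0.0108
gripper_force: 32.2
46.64482131654153 0.20874828077695606
```

View pics/s7.png

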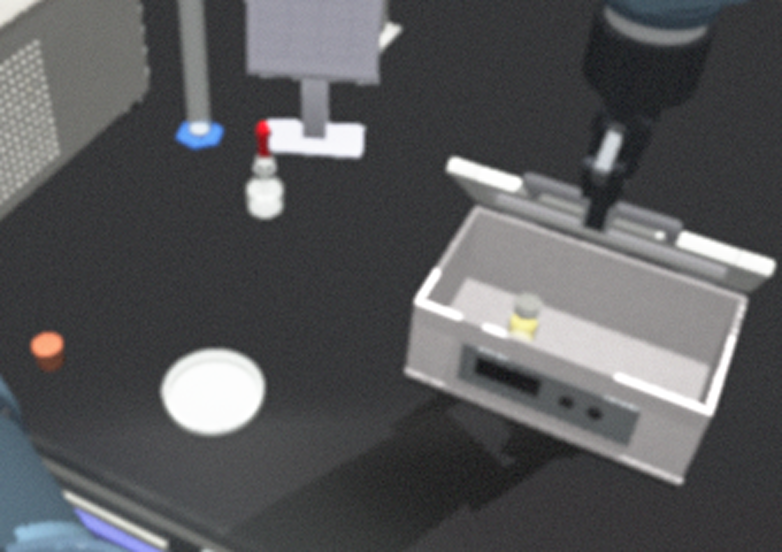

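The cover is held by the bar at 46.6° (5° below balance; the 0.2087 m radius matches the 208 mm given). The vial is upright on the post, and the dropper and bung are where they were. Handing in.

```bash
python3 -c "
from cell import env, cams, job_done, get_state
print(job_done())"
```

```text
the job is handed in; nothing more can be done
None
```

I handed the job in at about 22 s: the vial stands upright on the post (centred to within about 3 mm by camera), and the gripper is holding the cover by its bar at about 47°, 5° below balance. The dropper bottle and bung were left where they stood.

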